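# Ease the spirit level out from under the socket tray

### The arm

A 6-joint arm with a two-finger parallel gripper is mounted at the origin on the work surface. World frame = base frame: x ahead of the robot, y to its left, z up, the work surface at z = 0. Lengths are in mm, angles in degrees, forces in N, time in s.
With the tool pointing down it reaches from about 300 to 875 mm from the base axis. Payload 6.4 kg.
Tool frame: the origin (TCP) lies midway between the tips of the shut fingers; the grasp point (between the pads) lies 19 mm behind it (manip.grip_point_offset is the z of the grasp point in the tool frame, in mm); z points along the fingers, y is the line along which they close (so a half turn about z gives the same grasp; the last joint's range is limited). The gripper opens to 88 mm and grips with 3 to 60 N. Pads are 18 mm wide; open, the fingers measure 123 mm over their backs; the gripper's body (75 mm by 187 mm) begins 45 mm behind the grasp point.
Start: joints at [-79.085, 10.359, 92.074, -0, 77.567, -11.82], TCP at [222.237, -530.332, 238.714] pointing down, gripper open.
Joint ranges: [-171.53, 171.53], [-51.25, 118.39], [17.06, 147.69], [-65.23, 245.23], [0, 150.52], [-178.68, 178.68]. Speed limits (degrees/s): [147.25, 147.25, 172.46, 180, 180, 180].

### API

Orientations are given as a 3x3 rotation matrix whose columns are the frame's x, y, z axes.
In Python, from plant import manip gives the robot as it stands.
- The arm moves only by the tool servo_tool, never from a script. Its argument "steps" is a list that holds one entry, the list of rows, each a list of 5 numbers: the shift along the tool's x, y, z in units of 30 mm (1.0 is 30 mm), then the turn about the tool's z in units of 6 degrees (1.0 is 6 degrees), then the finger opening in mm, from 0 to 88.1. In form: [[[dx, dy, dz, spin, grip], ...]]. A call has 1 to 20 rows; each row shifts and turns the commanded pose from where the row before left it, along the tool's axes as they then stand; what a row does not reach is not made up. A row lasts 1/10 s, in which the tool goes at most 50 mm and 8.59 degrees, less where a joint would pass 70% of its speed; a pose out of reach is approached as far as the arm can. A call is refused whole if a number of a shift passes 1 or a number of a turn 1, either way. A call with a gripper value outside its range is refused whole. The fingers move at their own pace and stop on an object; "grip_force" is the grip in N (left out, the last holds). Time passes only in rows, so rows that do not move let the fingers close. It gives the time, the measured TCP pose, the force, the opening and the grip force at its end, in the units of the state.
- manip.sense(): the state, without advancing time (a new reading comes with each control period).
- manip.snapshot(name): name is "side" or "top" or "wrist"; returns (picture, depth): 384x512x3 uint8, red, green, blue; 384x512 float32, mm along the optical axis (not along the pixel's ray), 0 where there is no reading.
- manip.camera_model(name): a dict with "fx", "fy", "cx", "cy" (pixels), "world_from_camera" (4x4, takes a point from camera to world coordinates). Camera axes: x right, y down, z forward; pixel columns grow to the right and rows downward; lengths in mm; the calibration is good to about 2 mm. A picture is of the moment at which its call begins: read the wrist's pose just before it. camera_model takes no time and is no camera call; for the wrist camera it gives the pose at the moment of the call.
- manip.hand_in(): hands the job in; it is judged then, once.
The state is a dict: "time": time; "q": joint angles; "qd": joint speeds; "joint_torque": joint torques, N m; "ee_pos": TCP position; "orientation": TCP orientation; "ft_force": force on the tool from outside, world axes, zero at the start; "ft_torque": the same for the moment, N m; "opening": opening from 0.0 (shut) to 1.0 (fully open); "grasp_force": force on a finger pad.
Only numpy, scipy, OpenCV 4.12 (cv2) and the standard library are available. Lean on these libraries where they do the work, as an engineer would, in place of code of your own. Each camera call takes 0.05 s, during which the arm holds its last target. There are 200 camera calls.

### The job

I need the yellow spirit level that lies in the well of the red tool chest, with one end under the socket tray. Take the metal parts cup off it and nest that cup upright inside its twin on the bench, then tilt the level and ease it out through the open part of the well, free end first, without forcing it against the chest, shifting the tray or disturbing the other things about. Finish still holding the level in the gripper, steady and horizontal, with all of it at least 10 cm above the chest's rim.

Things in the scene. Friction and masses are not known exactly. Their poses are not given: they have to be found in the camera images.
- chest: red steel tool chest fixed on the bench, 252 (x) x 518 (y) x 165 mm high; origin under its centre, x away from the robot, y along its length. Closed drawer below, open well above; the grey socket tray hangs in the -y end of the well. The lid is thrown back, sloping from the back rim (x = 132 mm) down to the bench at x = about 340 mm.
- well (a point): centre of the well's flat floor, 72 mm above the chest's origin. The well is 244 mm (x) by 510 mm (y) inside and 93 mm deep: its rim is at chest z = 165 mm. Ledges 6 mm wide along both long walls, 65 mm above the floor, carry the tray.
- tray (a joint): how far the socket tray has slid towards chest +y, m: 0 = against the -y end of the well, limit 0.04; about 8 N slides it, it is captive on its ledges. Grey, 240 (x) x 210 (y) x 27 mm, underside 65 mm above the well floor, top at chest z = 164 mm, sockets up to 6 mm higher. At value v the open part of the well runs from chest y = -0.045 + v to 0.255.
- tray_edge (a point): middle of the tray's free edge (the one that bounds the open part of the well), at the top of that edge, chest x = 0, chest z = 164 mm
- level: yellow spirit level with black end caps, 400 (x) x 50 (y) x 20 mm, about 0.36 kg, lying flat on the well floor; origin under its centre, x along it to the free end, which lies 10 to 30 mm from the well's +y end wall (level x is about chest y); the other end is under the tray. Longer than the open part of the well and its diagonal. Grip it across its 50 mm width.
- level_near (a point): middle of the free end face of the level, at level x = +200 mm, z = 10 mm
- level_far (a point): middle of the hidden end face (under the tray at the start), at level x = -200 mm, z = 10 mm
- cup: tapered aluminium parts cup standing upright on the level; origin under its centre, z up its axis. 52 mm tall, 34 mm across the foot, 54 mm at 38 mm up, then a straight collar 60 mm across from 40 to 52 mm; wall 2 mm, solid foot 18 mm thick, about 0.09 kg
- bench_cup: the twin of cup, standing upright on the bench; origin under its centre. A cup nested in it sits 18 mm higher than it, with about 2 mm play all round
- jar: a glass screw jar with an orange lid, 64 mm across, 85 mm tall; origin under its centre
- tape: a yellow and black tape measure standing on its edge, 70 x 36 x 60 mm; origin under its centre
- drill: a yellow and black cordless drill lying on its side, about 200 x 190 x 65 mm; origin under the motor housing, x along the chuck
- hammer: a claw hammer lying on the bench; origin under its middle
- screwdriver: a screwdriver lying on the bench; origin under its middle
Not all that is in view belongs to the job. What is shaped like the cup but green or turquoise is not meant.

How it is judged:
By the outcome, as a careful person would: the job done as asked, in the order asked, and still so for the second after the job is handed in, while the arm keeps its last pose, push and grip.
It also fails if it takes over 58 s, if anything falls off the work surface, if the arm or the gripper's body presses on something with over 40 N, if the wrist force passes 120 N, or if a joint passes its speed limit or range.

## Working session

There is one attempt and no reset: what is moved stays moved. The work goes in short steps, Python scripts to look and compute and a tool call to move; the robot and the scene stay as the last step left them, time stands still between calls to the robot, and variables do not carry over. Pictures are saved under pics/ and viewed, at most 10 in all, crops included, and the job is handed in when it is done.

Besides the shell and the picture viewer there is one more tool, called after "Call:" as name([rows], argument=value, ...), one row to a line, values as JSON. servo_tool: Moves the arm, as the interface text tells. Its arguments: {"type":"object","properties":{"steps":{"type":"array"},"grip_force":{"type":"number"}},"required":["steps"]}

```bash
mkdir -p pics; ls; cat > h.py <<'E'
import numpy as np, cv2
from plant import manip
def snap(n,name):
    C=manip.camera_model(n); p,d=manip.snapshot(n)
    cv2.imwrite(f'pics/{name}.png',p[:,:,::-1]); np.savez(f'pics/{name}.npz',p=p,d=d,T=np.array(C['world_from_camera']),k=[C['fx'],C['fy'],C['cx'],C['cy']])
def load(name): return np.load(f'pics/{name}.npz')
def cloud(z):
    d=z['d'];fx,fy,cx,cy=z['k'];v,u=np.mgrid[:d.shape[0],:d.shape[1]]
    P=np.stack([(u-cx)/fx*d,(v-cy)/fy*d,d],-1); return P@z['T'][:3,:3].T+z['T'][:3,3]
def ray(z,u,v):
    fx,fy,cx,cy=z['k'];r=z['T'][:3,:3]@np.array([(u-cx)/fx,(v-cy)/fy,1]);return z['T'][:3,3],r/np.linalg.norm(r)
def tri(*obs):
    A=np.zeros((3,3));b=np.zeros(3)
    for z,u,v in obs:
        o,r=ray(z,u,v);M=np.eye(3)-np.outer(r,r);A+=M;b+=M@o
    return np.linalg.solve(A,b)
def st():
    s=manip.sense();R=np.array(s['orientation']);print('t',s['time'],'tcp',np.round(s['ee_pos'],1),'q',np.round(s['q'],1),'F',np.round(s['ft_force'],1),'T',np.round(s['ft_torque'],2),'op',s['opening'],'g',s['grasp_force']);print(np.round(R,3).tolist())
E
python3 - <<'E'
from h import *
for n in('side','top','wrist'): snap(n,n+'0')
st(); print(manip.grip_point_offset)
a=cv2.imread('pics/top0.png');cv2.imwrite('pics/top0b.png',cv2.resize(a,(800,600),interpolation=cv2.INTER_CUBIC))
a=cv2.imread('pics/side0.png');cv2.imwrite('pics/side0b.png',cv2.resize(a,(800,600),interpolation=cv2.INTER_CUBIC))
for n in('side','top','wrist'):
  z=load(n+'0');print(n,z['k'],z['T'].round(2).tolist())
E
```

```text
pics
t 0.15 tcp [ 222.2 -529.9  238. ] q [-79.1  10.4  92.1   0.   77.6 -11.8] F [ 0.5  1.  -0.5] T [ 0.04 -0.02  0.02] op 0.998849454444115 g 0.0
[[0.922, 0.386, -0.0], [0.386, -0.922, 0.001], [0.0, -0.001, -1.0]]
-18.700000000000003
side [468.5194691  468.5194691  259.12989485 192.35247595] [[0.99, -0.07, 0.1, 373.38], [-0.12, -0.56, 0.82, -1301.14], [0.0, -0.82, -0.57, 1031.95], [0.0, 0.0, 0.0, 1.0]]
top [425.49716967 425.49716967 251.81854897 198.38463525] [[-0.02, -1.0, 0.07, 447.89], [-1.0, 0.02, 0.0, -8.9], [-0.0, -0.07, -1.0, 1395.53], [0.0, 0.0, 0.0, 1.0]]
wrist [267.96077216 267.96077216 253.77789821 189.80963488] [[0.39, -0.88, -0.26, 290.08], [-0.92, -0.37, -0.11, -502.24], [-0.0, 0.28, -0.96, 383.99], [0.0, 0.0, 0.0, 1.0]]
```

View pics/top0b.png

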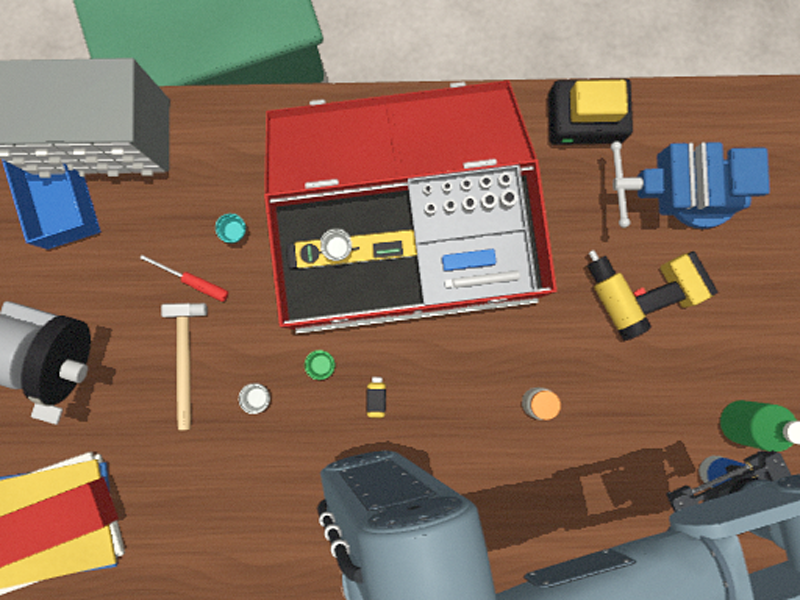

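View pics/side0b.png

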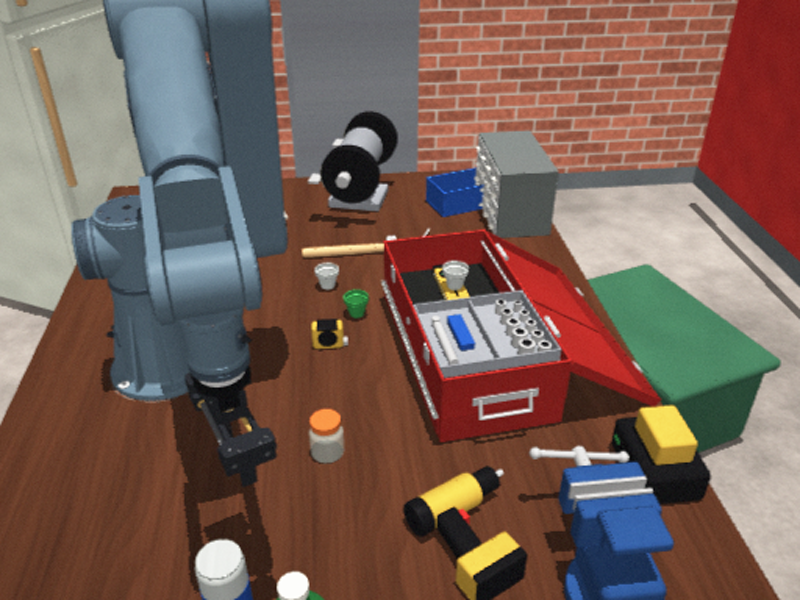

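Candidates (800x600 top view):
- Metal cup on the level at (336,246). This is the one I want.
- Metal cup on the bench at (254,398). This is its twin.
- Green cup at (320,364) and turquoise cup at (231,228). Both are decoys.
- In the side view, the cup is at (455,276), the twin at (327,276) and the green one at (356,303).
- The level is the yellow bar at (290–415, 250). The tape, drill and other yellow things are not it.

Next I'll take a close crop.

```bash
python3 - <<'E'
from h import *
a=cv2.imread('pics/top0.png');b=cv2.imread('pics/side0.png')
A=cv2.resize(a[95:275,140:365],None,fx=3.5,fy=3.3,interpolation=cv2.INTER_CUBIC)
cv2.imwrite('pics/c1.png',cv2.resize(a[110:270,150:363],(798,600),interpolation=cv2.INTER_CUBIC))
cv2.imwrite('pics/c2.png',cv2.resize(b[140:290,190:390],(800,600),interpolation=cv2.INTER_CUBIC))
z=load('top0');X=cloud(z)
for n,(u,v) in dict(cup=(215,157),bench=(162.6,254.7),green=(205,233),tape=(240,255),jar=(347,258),turq=(148,146)).items():
  u,v=int(u),int(v);P=X[v-16:v+17,u-16:u+17].reshape(-1,3)
  t=P[:,2].max(); Q=P[P[:,2]>t-8]; c,r=cv2.minEnclosingCircle(Q[:,:2].astype(np.float32)); print(n,'top',t.round(1),'circ',np.round(c,1),round(r,1),'centre px',X[v,u].round(1))
for p in [(270,170),(228,160),(330,130),(330,165),(200,135),(175,155),(185,205),(350,185)]: print(p,X[p[1],p[0]].round(1))
E
```

```text
cup top 1395.5 circ [447.9  -8.9] 0.0 centre px [664.7 104.7 108.9]
bench top 1395.5 circ [447.9  -8.9] 0.0 centre px [367.8 287.7  14.3]
green top 1395.5 circ [447.9  -8.9] 0.0 centre px [433.1 147.6  20.1]
tape top 1395.5 circ [447.9  -8.9] 0.0 centre px [363.3  34.5  60.7]
jar top 1395.5 circ [447.9  -8.9] 0.0 centre px [ 350.6 -292.1   89.3]
turq top 1395.5 circ [447.9  -8.9] 0.0 centre px [720.4 332.   17.6]
(270, 170) [617.5 -61.  141. ]
(228, 160) [657.6  66.2  91.8]
(330, 130) [ 734.8 -242.7  139.9]
(330, 165) [ 630.3 -240.6  134.1]
(200, 135) [741.9 154.5  71.6]
(175, 155) [667.6 221.2 140. ]
(185, 205) [521.9 203.8  67.9]
(350, 185) [ 568.9 -297.4  137.9]
```

View pics/c1.png

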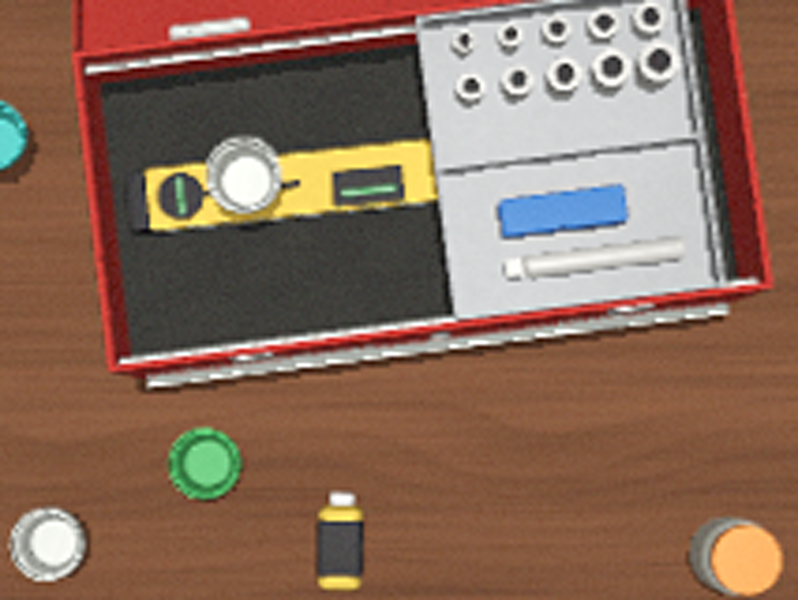

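View pics/c2.png

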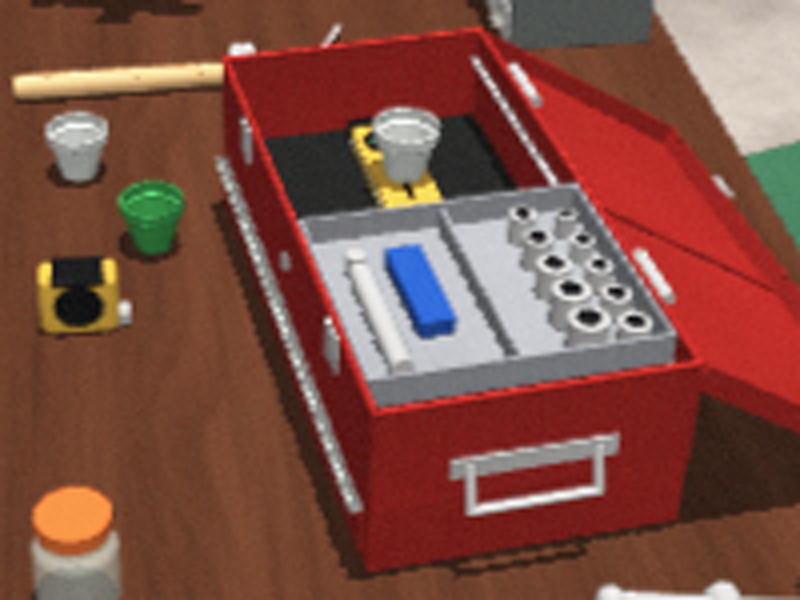

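The top crop shows:
- The metal cup's rim at (243,176), and the twin's at (48,545).
- The level's black free end at x≈135, y 175–232.
- The tray edge running from (418,20) to (452,318), with a gap at the tray's -y end.

The side crop shows the cup rims at (406,128) and (78,128).

```bash
python3 - <<'E'
from h import *
t=load('top0');s=load('side0');X=cloud(t)
c1=lambda x,y:(t,(x+.5)/3.746-.5+150,(y+.5)/3.75-.5+110)
c2=lambda x,y:(s,(x+.5)/4-.5+190,(y+.5)/4-.5+140)
print('cup rim',tri(c1(243,176),c2(406,128)).round(1)); print('bench rim',tri(c1(48,545),c2(78,128)).round(1))
hs=cv2.cvtColor(t['p'],cv2.COLOR_RGB2HSV);H,S,V=hs[...,0],hs[...,1],hs[...,2]
red=((H<8)|(H>172))&(S>150); z=X[...,2]; ok=t['d']>0
m=ok&(z>155)&(z<176)&(X[...,0]>480)&(X[...,0]<830)&(abs(X[...,1])<330)
P=X[m&red][:,:2]; r=cv2.minAreaRect(P.astype(np.float32));print('rim',len(P),r)
print('rim z',np.median(X[m&red][:,2]))
def circ(u,v,lo,hi,n):
  Q=X[v-14:v+15,u-14:u+15].reshape(-1,3);Q=Q[(Q[:,2]>lo)&(Q[:,2]<hi)]
  A=np.c_[2*Q[:,:2],np.ones(len(Q))];print(n,len(Q),'mean',Q.mean(0).round(1),'enc',cv2.minEnclosingCircle(Q[:,:2].astype(np.float32)))
circ(215,157,135,155,'cup');circ(163,255,42,60,'bench')
yel=(H>18)&(H<35)&(S>120)
w=ok&(z>84)&(z<99)&(X[...,0]>560)&(X[...,0]<740)&(X[...,1]>-60)&(X[...,1]<215)
Q=X[w&yel];print('yel',len(Q),Q.mean(0),cv2.minAreaRect(Q[:,:2].astype(np.float32)))
c=Q.mean(0);f=np.polyfit(Q[:,1],Q[:,0],1);print('line x=a*y+b',f,'deg',np.degrees(np.arctan(f[0])))
Q=X[w&(z>85)];print('all lvl',len(Q),cv2.minAreaRect(Q[:,:2].astype(np.float32)),Q[:,1].max())
fl=X[ok&(z<80)&(z>60)&(X[...,0]>560)&(X[...,0]<740)&(X[...,1]>0)&(X[...,1]<200)];print('floor',np.median(fl[:,2]))
for zz,pts in [(165,[(78,52),(113,370),(770,288)]),(92,[(133,176),(137,232)]),(164,[(418,20),(452,318)])]:
  for p in pts:
    o,d=ray(*c1(*p));print(p,(o+d*(zz-o[2])/d[2]).round(1))
E
```

```text
cup rim [662.2 103.3 140.7]
bench rim [369.1 277.6  54.4]
rim 1016 ((665.4552612304688, -35.715576171875), (266.26593017578125, 521.427978515625), 6.209637641906738)
rim z 164.95735480246026
cup 59 mean [661.1 102.8 141.4] enc ((661.6961669921875, 103.54838562011719), 30.07801055908203)
bench 63 mean [365.2 281.4  49.1] enc ((367.3788146972656, 280.09552001953125), 29.769527435302734)
yel 690 [661.79664127  56.37076123  91.6790224 ] ((661.1663208007812, 69.38308715820312), (51.334983825683594, 238.39129638671875), 5.166300296783447)
line x=a*y+b [-1.25911446e-01  6.68894365e+02] deg -7.176429177255314
all lvl 1104 ((655.4152221679688, 91.11994171142578), (104.86695098876953, 284.6248474121094), 18.108665466308594) 214.6088025105906
floor 71.85832249729594
(78, 52) [756.9 229.5 165. ]
(113, 370) [507.2 203.4 165. ]
(770, 288) [ 561.9 -306.1  165. ]
(133, 176) [670.6 198.6  92. ]
(137, 232) [624.  195.6  92. ]
(418, 20) [777.8 -37.5 164. ]
(452, 318) [543.  -59.4 164. ]
```

The chest yaw is about 6.1° and its centre about (659,-38). The tray is at v≈0.034, so the open part starts at chest y≈-10. The level's yaw is about 5.2°, with its free end at (647,197). The cup is at (662,103) and the twin at (368,279). Now I'll move over the cup.

Call:
servo_tool([
  [[0.83,-0.53,-0.2,0,88],[0.83,-0.53,-0.2,0,88],[0.83,-0.53,-0.2,0,88],[0.83,-0.53,-0.2,0,88],[0.83,-0.53,0,0,88],[0.83,-0.53,0,0,88],[0.83,-0.53,0,0,88],[0.83,-0.53,0,0,88],[0.83,-0.53,0,0,88],[0.83,-0.53,0,0,88],[0.83,-0.53,0,0,88],[0.83,-0.53,0,0,88],[0.83,-0.53,0,0,88],[0.83,-0.53,0,0,88],[0.83,-0.53,0,0,88],[0.83,-0.53,0,0,88],[0.83,-0.53,0,0,88],[0.83,-0.53,0,0,88],[0.83,-0.53,0,0,88],[0.83,-0.53,0,0,88]],
])

```text
time: 2.15
ee_pos: [559.0, -43.4, 262.4]
orientation: [[0.922, 0.387, -0.001], [0.387, -0.922, 0.0], [-0.0, -0.0, -1.0]]
ft_force: [-0.3, 0.2, -0.3]
opening: 1.001
grasp_force: 0.0
```

Call:
servo_tool([
  [[0.83,-0.53,0,0,88],[0.83,-0.53,0,0,88],[0.83,-0.53,0,0,88],[0.83,-0.53,0,0,88],[0.83,-0.53,0,0,88],[0.83,-0.53,0,0,88],[0,0,0,-1,88],[0,0,0,-1,88],[0,0,0,-1,88],[0,0,0,-1,88],[0,0,0,-1,88],[0,0,0,-1,88],[0,0,0,-1,88],[0,0,0,-1,88],[0,0,0,-1,88],[0,0,0,-1,88],[0,0,0,-1,88],[0,0,0,-1,88],[0,0,0,0,88]],
])

```text
time: 4.05
ee_pos: [659.3, 101.2, 262.2]
orientation: [[-0.083, 0.997, -0.001], [0.997, 0.083, 0.0], [0.0, -0.001, -1.0]]
ft_force: [-0.4, 0.3, -0.0]
opening: 1.001
grasp_force: 0.0
```

```bash
python3 - <<'E'
from h import *
snap('wrist','w1');st()
a=cv2.imread('pics/w1.png');cv2.imwrite('pics/w1b.png',cv2.resize(a,(800,600),interpolation=cv2.INTER_CUBIC))
E
```

```text
t 4.1 tcp [659.4 101.2 262.3] q [-1.4 21.  76.1  0.  82.9 -6.1] F [-0.3  0.2 -0.5] T [-0.04 -0.13  0.01] op 0.9995955349344867 g 0.0
[[-0.08, 0.997, -0.001], [0.997, 0.08, 0.0], [0.0, -0.001, -1.0]]
```

View pics/w1b.png

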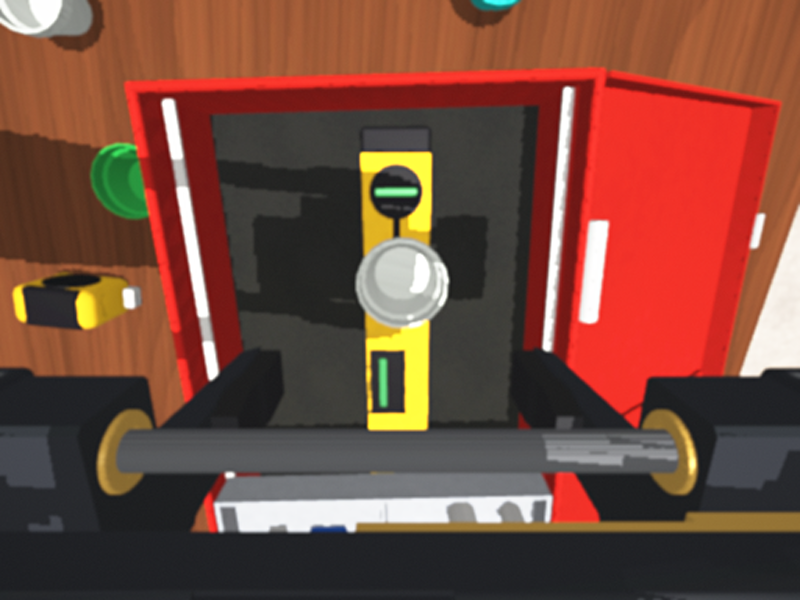

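The wrist view shows the cup rim at (402,282), the level's black cap at (396,139), the tray edge at y≈475 and the twin at top left. I'll refine using it.

```bash
python3 - <<'E'
from h import *
t=load('top0');s=load('side0');w=load('w1');X=cloud(w)
c1=lambda x,y:(t,(x+.5)/3.746-.5+150,(y+.5)/3.75-.5+110)
c2=lambda x,y:(s,(x+.5)/4-.5+190,(y+.5)/4-.5+140)
cw=lambda x,y:(w,(x+.5)/1.5625-.5,(y+.5)/1.5625-.5)
print('cup',tri(c1(243,176),cw(402,281)).round(1),tri(c1(243,176),c2(406,128),cw(402,281)).round(1))
Q=X[145:215,220:295].reshape(-1,3);Q=Q[(Q[:,2]>135)&(Q[:,2]<160)];print(len(Q),Q.mean(0),Q[:,2].max(),cv2.minEnclosingCircle(Q[:,:2].astype(np.float32)))
o,r=ray(*cw(402,281));print('at z144',(o+r*(144-o[2])/r[2]).round(1));o,r=ray(*c1(243,176));print('top z144',(o+r*(144-o[2])/r[2]).round(1))
hs=cv2.cvtColor(w['p'],cv2.COLOR_RGB2HSV);yel=(hs[...,0]>18)&(hs[...,0]<35)&(hs[...,1]>120)
m=yel&(abs(X[...,2]-92)<6)&(X[...,0]>600)&(X[...,0]<720);Q=X[m];print('yel',len(Q),np.median(Q[:,2]),cv2.minAreaRect(Q[:,:2].astype(np.float32)),Q[:,1].min(),Q[:,1].max())
for x,y in[(361,128),(431,128),(361,152),(433,152),(368,428),(428,428)]:
  o,r=ray(*cw(x,y));print((x,y),(o+r*(92-o[2])/r[2]).round(1))
for x,y in[(215,476),(550,470)]:
  o,r=ray(*cw(x,y));print('tray',(o+r*(164-o[2])/r[2]).round(1))
E
```

```text
cup [662.4 103.9 133.6] [662.5 104.4 139.5]
559 [662.63376224 101.3734929  141.89042351] 145.76204649273637 ((662.0508422851562, 103.95188903808594), 29.9921817779541)
at z144 [662.5 106.3 144. ]
top z144 [660.2 103.1 144. ]
yel 3304 92.09347691704622 ((661.1710205078125, 74.84649658203125), (50.12490463256836, 226.76885986328125), 5.055858612060547) -39.57710327401563 189.58465827139983
(361, 128) [626.  201.4  92. ]
(431, 128) [675.1 205.4  92. ]
(361, 152) [626.9 185.4  92. ]
(433, 152) [678.2 189.6  92. ]
(368, 428) [646.1 -40.7  92. ]
(428, 428) [698.1 -36.4  92. ]
tray [543.9 -39.1 164. ]
tray [775.8 -15.  164. ]
```

Call:
servo_tool([
  [[0.09,0.1,0.7,0,88],[0,0,0.9,0,88],[0,0,0.9,0,88],[0,0,0.9,0,88],[0,0,0.6,0,88],[0,0,0.3,0,88],[0,0,0,0,56],[0,0,0,0,56],[0,0,0,0,56],[0,0,0,0,56],[0,0,0,0,56],[0,0,0,0,56]],
], grip_force=12)

```text
time: 5.3
ee_pos: [663.1, 104.1, 135.1]
orientation: [[-0.083, 0.997, 0.002], [0.997, 0.083, -0.0], [-0.0, 0.002, -1.0]]
ft_force: [-0.8, -0.5, 5.4]
opening: 0.666
grasp_force: 12.0
```

Call:
servo_tool([
  [[0,0,-0.3,0,56],[0,0,-0.7,0,56],[0,0,-0.9,0,56],[0,0,-0.9,0,56],[0,0,-0.6,0,56],[0.25,-0.35,0,0,56],[0.47,-0.67,0,0,56],[0.47,-0.67,0,0,56],[0.47,-0.67,0,0,56],[0.47,-0.67,0,0,56],[0.47,-0.67,0,0,56],[0.47,-0.67,0,0,56],[0.47,-0.67,0,0,56],[0.47,-0.67,0,0,56],[0.47,-0.67,0,0,56],[0.25,-0.35,0,0,56],[0,0,0,0,56]],
])

```text
time: 7.0
ee_pos: [447.4, 229.6, 234.9]
orientation: [[-0.085, 0.996, -0.002], [0.996, 0.085, -0.0], [-0.0, -0.002, -1.0]]
ft_force: [-0.3, 0.3, -0.6]
opening: 0.669
grasp_force: 12.0
```

```bash
python3 - <<'E'
from h import *
snap('wrist','w2');st()
a=cv2.imread('pics/w2.png');cv2.imwrite('pics/w2b.png',cv2.resize(a,(800,600),interpolation=cv2.INTER_CUBIC))
E
```

```text
t 7.05 tcp [448.7 229.1 235.2] q [ 13.5   1.3 102.3  -0.   76.3   8.7] F [ 0.7 -0.1 -0.2] T [-0.04 -0.06  0.  ] op 0.6688697806287968 g 11.996063384867739
[[-0.084, 0.996, -0.0], [0.996, 0.084, -0.0], [-0.0, -0.0, -1.0]]
```

View pics/w2b.png

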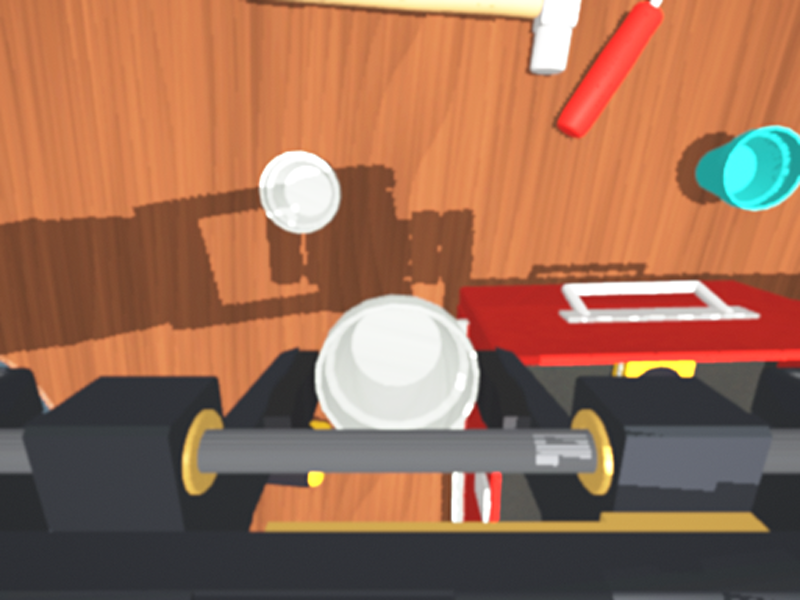

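The wrist view shows the twin's rim at (300,192), r≈40, and the held cup's rim at (397,376), r≈81.

```bash
python3 - <<'E'
from h import *
t=load('top0');s=load('side0');w=load('w2');X=cloud(w)
c1=lambda x,y:(t,(x+.5)/3.746-.5+150,(y+.5)/3.75-.5+110)
c2=lambda x,y:(s,(x+.5)/4-.5+190,(y+.5)/4-.5+140)
cw=lambda x,y:(w,(x+.5)/1.5625-.5,(y+.5)/1.5625-.5)
print('bench',tri(c1(48,545),cw(300,192)).round(1),tri(c1(48,545),c2(78,128),cw(300,192)).round(1))
o,r=ray(*cw(300,192));print('at z52',(o+r*(52-o[2])/r[2]).round(1))
def g(r0,r1,a,b,lo,hi):
  Q=X[r0:r1,a:b].reshape(-1,3);Q=Q[(Q[:,2]>lo)&(Q[:,2]<hi)];print(len(Q),Q.mean(0).round(1),Q[:,2].max().round(1),cv2.minEnclosingCircle(Q[:,:2].astype(np.float32)))
g(92,155,160,225,44,60); g(180,272,195,312,238,260)
for x,y,zz in[(397,376,246)]:
  o,r=ray(*cw(x,y));print('held',(o+r*(zz-o[2])/r[2]).round(1))
E
```

```text
bench [366.3 280.8  39.9] [369.1 280.   52.3]
at z52 [369.  281.5  52. ]
393 [364.9 281.   50.3] 54.3 ((367.8994140625, 280.9239501953125), 29.902212142944336)
1847 [446.3 236.2 245.1] 260.0 ((446.8322448730469, 234.2805938720703), 33.694305419921875)
held [447.5 232.8 246. ]
```

Call:
servo_tool([
  [[0.27,-0.4,0,0,56],[0.5,-0.7,0,0,56],[0.5,-0.7,0,0,56],[0.4,-0.5,0,0,56],[0.2,-0.2,0.3,0,56],[0,0,0.7,0,56],[0,0,0.9,0,56],[0,0,0.9,0,56],[0,0,0.8,0,56],[0,0,0.6,0,56],[0,0,0.4,0,56],[0,0,0.2,0,56],[0,0,0.2,0,56],[0,0,0,0,56]],
])

```text
time: 8.45
ee_pos: [370.1, 278.5, 85.5]
orientation: [[-0.082, 0.997, -0.0], [0.997, 0.082, -0.0], [-0.0, -0.0, -1.0]]
ft_force: [-0.1, 0.4, -1.1]
opening: 0.666
grasp_force: 12.0
```

Call:
servo_tool([
  [[0,0,0.2,0,56],[0,0,0.2,0,56],[0,0,0.15,0,56],[0,0,0.1,0,56],[0,0,0,0,56]],
])

```text
time: 8.95
ee_pos: [369.7, 278.4, 65.7]
orientation: [[-0.083, 0.997, -0.001], [0.997, 0.083, -0.0], [-0.0, -0.001, -1.0]]
ft_force: [-0.1, 0.9, -1.1]
opening: 0.667
grasp_force: 12.0
```

Call:
servo_tool([
  [[0,0,0.07,0,56],[0,0,0.05,0,56],[0,0,0.03,0,56],[0,0,0,0,56]],
])

```text
time: 9.35
ee_pos: [370.1, 278.7, 61.8]
orientation: [[-0.083, 0.997, 0.0], [0.997, 0.083, 0.0], [0.0, 0.0, -1.0]]
ft_force: [-0.3, 0.7, -0.9]
opening: 0.668
grasp_force: 12.0
```

Call:
servo_tool([
  [[0,0,0,0,64],[0,0,0,0,70],[0,0,0,0,80],[0,0,0,0,80],[0,0,-0.3,0,80],[0,0,-0.8,0,80],[0,0,-1,0,80],[0,0,-1,0,80],[0,0,-1,0,80],[0,0,-0.7,0,80],[-0.3,0.3,0,0,80],[-0.58,0.65,0,0,80],[-0.58,0.65,0,0,80],[-0.58,0.65,0,0,80],[-0.3,0.3,0,0,80],[0,0,0,0,80]],
])

```text
time: 10.95
ee_pos: [452.8, 213.5, 204.9]
orientation: [[-0.08, 0.997, -0.001], [0.997, 0.08, -0.0], [-0.0, -0.001, -1.0]]
ft_force: [0.4, -0.4, -0.0]
opening: 0.913
grasp_force: 0.0
```

```bash
python3 - <<'E'
from h import *
snap('wrist','w3');snap('side','s3');st()
a=cv2.imread('pics/w3.png');b=cv2.imread('pics/s3.png')
cv2.imwrite('pics/m3.png',np.hstack([cv2.resize(a,(400,300)),cv2.resize(b[130:230,160:293],(400,300),interpolation=cv2.INTER_CUBIC)]))
E
```

```text
t 11.05 tcp [451.4 214.8 205. ] q [ 11.8   2.7 104.6   0.   72.8   7.1] F [-0.7  1.3 -0.2] T [-0.05 -0.1   0.  ] op 0.9117528532651537 g 0.0
[[-0.082, 0.997, -0.002], [0.997, 0.082, -0.0], [0.0, -0.002, -1.0]]
```

View pics/m3.png

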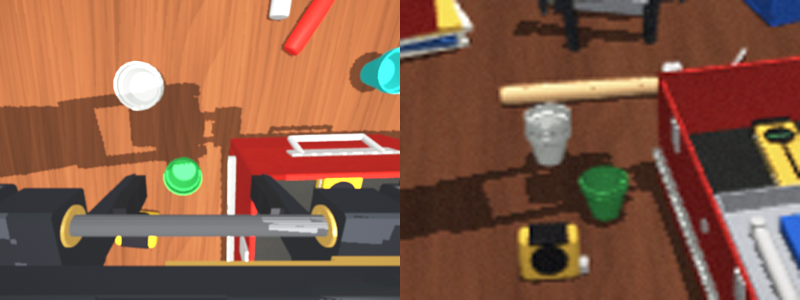

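The cup is nested upright and the green cup is untouched. Next is the level.

Call:
servo_tool([
  [[-0.36,0.42,0,0,80],[-0.6,0.7,0,0,80],[-0.6,0.7,0,0,80],[-0.6,0.7,0,0,80],[-0.6,0.7,0,0,80],[-0.6,0.7,0,0,80],[-0.6,0.7,0,0,80],[-0.6,0.7,0,0,80],[-0.6,0.7,0,0,80],[-0.46,0.54,0,0,80],[-0.1,0.13,0,0,80],[-0.3,0,0,0,80],[-0.3,0,0,0,80],[0,0,0,0,80]],
])

```text
time: 12.45
ee_pos: [667.2, 41.8, 205.8]
orientation: [[-0.082, 0.997, -0.0], [0.997, 0.082, -0.0], [-0.0, -0.0, -1.0]]
ft_force: [0.3, 0.6, -0.6]
opening: 0.907
grasp_force: 0.0
```

```bash
python3 - <<'E'
from h import *
snap('wrist','w4');snap('top','t4');st()
X=cloud(load('w4'));w=load('w4')
hs=cv2.cvtColor(w['p'],cv2.COLOR_RGB2HSV);yel=(hs[...,0]>18)&(hs[...,0]<35)&(hs[...,1]>120)
Q=X[yel&(abs(X[...,2]-92)<6)&(X[...,0]>600)&(X[...,0]<720)&(X[...,1]>-30)];print(len(Q),np.median(Q[:,2]),cv2.minAreaRect(Q[:,:2].astype(np.float32)),Q[:,1].max())
Y=cloud(load('t4'))[235:275,145:180].reshape(-1,3);Q=Y[(Y[:,2]>60)&(Y[:,2]<90)];print('nest',len(Q),Q.mean(0),cv2.minEnclosingCircle(Q[:,:2].astype(np.float32)))
E
```

```text
t 12.55 tcp [667.3  42.7 206. ] q [ -6.5  23.6  79.2   0.   77.2 -11.2] F [-0.6  0.4  0.1] T [ 0.  -0.1 -0. ] op 0.9062645206563545 g 0.0
[[-0.083, 0.997, 0.0], [0.997, 0.083, 0.0], [0.0, 0.0, -1.0]]
8595 92.00735822862174 ((660.9549560546875, 78.04638671875), (50.12688064575195, 220.30862426757812), 5.064140796661377) 189.91199047682997
nest 60 [367.26805674 279.58305157  67.41939163] ((367.7874755859375, 279.7117004394531), 30.823720932006836)
```

Call:
servo_tool([
  [[0.3,-0.06,0.2,0,76],[0.29,-0.06,0.6,0,76],[0,0,0.9,0,76],[0,0,0.9,0,76],[0,0,0.8,0,76],[0,0,0.5,0,76],[0,0,0.25,0,76],[0,0,0.15,0,76],[0,0,0,0,76]],
], grip_force=10)

```text
time: 13.45
ee_pos: [662.9, 60.0, 77.0]
orientation: [[-0.083, 0.997, 0.0], [0.997, 0.083, 0.0], [-0.0, 0.0, -1.0]]
ft_force: [-0.7, -0.9, -0.1]
opening: 0.863
grasp_force: 0.0
```

Call:
servo_tool([
  [[0,0,0,0,44],[0,0,0,0,44],[0,0,0,0,44],[0,0,0,0,44],[0,0,0,0,44],[0,0,0,0,44]],
])

```text
time: 14.05
ee_pos: [663.0, 59.8, 77.4]
orientation: [[-0.083, 0.997, 0.001], [0.997, 0.083, -0.0], [-0.0, 0.001, -1.0]]
ft_force: [-1.3, -0.0, 5.0]
opening: 0.568
grasp_force: 10.0
```

Call:
servo_tool([
  [[0,0,-0.1,0,44],[0,0,-0.2,0,44],[0,0,-0.2,0,44],[0,0,-0.2,0,44],[0,0,-0.1,0,44],[0,0,0,0,44]],
])

```text
time: 14.65
ee_pos: [663.1, 59.9, 101.5]
orientation: [[-0.083, 0.997, 0.001], [0.997, 0.083, 0.0], [-0.0, 0.001, -1.0]]
ft_force: [0.5, 0.6, -3.0]
opening: 0.563
grasp_force: 10.0
```

```bash
cat >> h.py <<'E'
def lev(name,cam='wrist'):
    snap(cam,name);st();w=load(name);X=cloud(w);hs=cv2.cvtColor(w['p'],cv2.COLOR_RGB2HSV);yel=(hs[...,0]>18)&(hs[...,0]<35)&(hs[...,1]>120)
    e=manip.sense()['ee_pos'];Q=X[yel&(w['d']>0)];Q=Q[(abs(Q[:,0]-e[0])<90)&(abs(Q[:,1]-e[1])<260)&(Q[:,2]>75)&(abs(Q[:,2]-e[2])<140)]
    # keep the top face: robust plane fit
    c=np.array([0,0,np.median(Q[:,2])])
    for i in range(8):
        r=Q[:,2]-(Q[:,:2]-e[:2])@c[:2]-c[2];k=abs(r)<(25 if i<2 else 5);A=np.c_[Q[k][:,:2]-e[:2],np.ones(k.sum())];c=np.linalg.lstsq(A,Q[k][:,2],rcond=None)[0]
    T=Q[k];u=np.array([-.083,.997]);s=(T[:,:2]-e[:2])@u
    R=cv2.minAreaRect(T[:,:2].astype(np.float32))
    print('tilt deg',np.degrees(np.arctan(c[:2]@u)).round(2),'roll',np.degrees(np.arctan(c[:2]@[.997,.083])).round(2),'top z at tcp',c[2].round(1),'s range',s.min().round(1),s.max().round(1),'n',len(T),'rect',R)
E
python3 -c "
from h import *
lev('w5')"
```

```text
t 14.7 tcp [662.9  59.9 101.1] q [-5.  29.6 83.7  0.  66.7 -9.8] F [ 0.4  0.7 -2.8] T [ 0.04 -0.13  0.09] op 0.5711170280080663 g 10.00084787607193
[[-0.083, 0.997, 0.001], [0.997, 0.083, 0.0], [-0.0, 0.001, -1.0]]
tilt deg 5.37 roll 0.1 top z at tcp 116.1 s range -64.3 114.2 n 21369 rect ((660.9877319335938, 84.75779724121094), (52.08964538574219, 178.3759307861328), 4.559698581695557)
```

Tilting works: it is at 5.4° after a 24 mm lift, with the far end staying on the floor.

Call:
servo_tool([
  [[0,0,-0.1,0,44],[0,0,-0.2,0,44],[0,0,-0.25,0,44],[0,0,-0.25,0,44],[0,0,-0.25,0,44],[0,0,-0.15,0,44],[0,0,-0.07,0,44],[0,0,0,0,44]],
])

```text
time: 15.5
ee_pos: [662.9, 59.9, 139.3]
orientation: [[-0.083, 0.997, 0.001], [0.997, 0.083, 0.0], [-0.0, 0.001, -1.0]]
ft_force: [-0.8, 0.1, -3.2]
opening: 0.571
grasp_force: 10.0
```

```bash
python3 -c "
from h import *
lev('w6')"
```

```text
t 15.55 tcp [662.7  59.9 138.9] q [-5.  27.  82.6  0.  70.3 -9.8] F [-0.1  0.2 -2.5] T [ 0.04 -0.21  0.16] op 0.5652349828394958 g 10.001062005758286
[[-0.083, 0.997, 0.0], [0.997, 0.083, 0.0], [0.0, 0.0, -1.0]]
tilt deg 14.06 roll 0.05 top z at tcp 153.8 s range -78.1 108.8 n 22017 rect ((661.81201171875, 75.42478942871094), (51.84840393066406, 186.78529357910156), 4.196440696716309)
```

Call:
servo_tool([
  [[0,0,0,0,44],[0,0,0,0,44],[0,0,-0.03,0,44],[0.15,0,-0.04,0,44],[0.3,0,-0.077,0,44],[0.4,0,-0.103,0,44],[0.3,0,-0.077,0,44],[0.15,0,-0.04,0,44],[0,0,0,0,44]],
], grip_force=60)

```text
time: 16.45
ee_pos: [659.5, 100.0, 150.2]
orientation: [[-0.084, 0.996, 0.001], [0.996, 0.084, 0.0], [0.0, 0.001, -1.0]]
ft_force: [0.2, -0.3, -2.8]
opening: 0.56
grasp_force: 60.0
```

```bash
python3 -c "
from h import *
lev('w7')"
```

```text
t 16.5 tcp [659.5  99.3 150. ] q [-1.6 26.5 82.  -0.  71.5 -6.4] F [-0.2  0.7 -3.7] T [ 0.1  -0.05 -0.03] op 0.5606622602883033 g 59.998725056648254
[[-0.084, 0.997, 0.0], [0.997, 0.084, -0.0], [-0.0, 0.0, -1.0]]
tilt deg 14.4 roll 0.04 top z at tcp 164.5 s range -77.6 109.3 n 22054 rect ((658.4682006835938, 115.31642150878906), (52.05942153930664, 186.78506469726562), 4.286503314971924)
```

Call:
servo_tool([
  [[0.2,0,-0.051,0,44],[0.4,0,-0.102,0,44],[0.6,0,-0.153,0,44],[0.7,0,-0.178,0,44],[0.7,0,-0.178,0,44],[0.7,0,-0.178,0,44],[0.7,0,-0.178,0,44],[0.5,0,-0.127,0,44],[0.3,0,-0.077,0,44],[0.2,0,-0.051,0,44],[0,0,0,0,44]],
])

```text
time: 17.6
ee_pos: [647.0, 248.8, 188.1]
orientation: [[-0.083, 0.997, 0.0], [0.997, 0.083, 0.0], [0.0, 0.0, -1.0]]
ft_force: [-0.7, -0.3, -2.6]
opening: 0.563
grasp_force: 60.0
```

```bash
python3 -c "
from h import *
lev('w8');snap('top','t8');snap('side','s8')
a=cv2.imread('pics/t8.png');b=cv2.imread('pics/s8.png')
cv2.imwrite('pics/m8.png',np.hstack([cv2.resize(a[40:300,60:400],(400,300)),cv2.resize(b[90:300,160:440],(400,300),interpolation=cv2.INTER_CUBIC)]))"
```

```text
t 17.65 tcp [647.1 248.1 187.9] q [11.2 27.5 75.9 -0.  76.6  6.5] F [-0.3 -0.5 -3.2] T [ 0.09 -0.06  0.05] op 0.5637575140354203 g 59.9989128112793
[[-0.083, 0.997, -0.0], [0.997, 0.083, -0.0], [-0.0, -0.0, -1.0]]
tilt deg 14.4 roll 0.04 top z at tcp 202.4 s range -77.6 109.2 n 21971 rect ((645.93212890625, 263.8531494140625), (51.99725341796875, 186.7036590576172), 4.693890571594238)
```

View pics/m8.png

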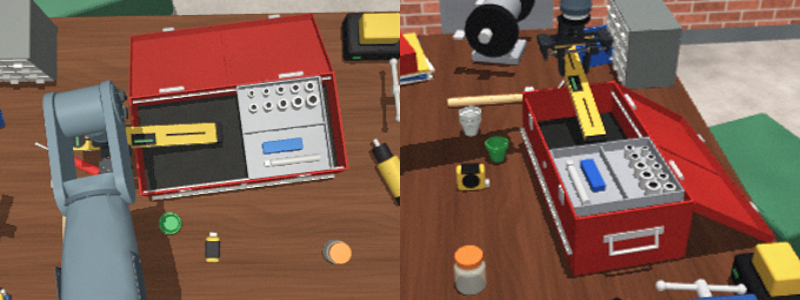

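The level is clear of the tray and the chest, and nothing else has been disturbed. It is gripped off-centre, so I'll set it flat on a clear patch of bench and regrip it at its middle. First I need to find that patch.

```bash
python3 - <<'E'
from h import *
g=5;x0,y0=100,-750;nx,ny=160,300
H=np.full((nx,ny),np.inf)
for n in('top0','t4','t8'):
  z=load(n);P=cloud(z)[z['d']>0];h=np.full((nx,ny),-np.inf)
  i=((P[:,0]-x0)/g).astype(int);j=((P[:,1]-y0)/g).astype(int);k=(i>=0)&(i<nx)&(j>=0)&(j<ny)
  np.maximum.at(h,(i[k],j[k]),P[k][:,2]); h=cv2.dilate(h.astype(np.float32),np.ones((3,3)));h[~np.isfinite(h)]=np.inf
  H=np.minimum(H,h)
low=(H<9).astype(np.uint8);mid=(H<60).astype(np.uint8)
dl=cv2.distanceTransform(low,cv2.DIST_L2,5)*g;dm=cv2.distanceTransform(mid,cv2.DIST_L2,5)*g
S=lambda D,P:D[np.clip(((P[:,0]-x0)/g).astype(int),0,nx-1),np.clip(((P[:,1]-y0)/g).astype(int),0,ny-1)]
best=[]
for yaw in range(-90,181,10):
  u=np.array([np.cos(np.radians(yaw)),np.sin(np.radians(yaw))]);w=np.array([-u[1],u[0]])
  L=np.array([u*a for a in range(-200,201,20)]);B=np.array([u*(b)+w*c for b in(-30,0,30,60,90) for c in range(-94,95,23)])
  for x in range(280,620,10):
    for y in range(-560,420,10):
      c=np.array([x,y]);
      if not(330<np.hypot(x,y)<780 and np.hypot(*(c+60*u))>330 ): continue
      a=S(dl,c+L).min()-25;b=S(dm,c+B).min()-8
      if a>10 and b>8: best.append((min(a,b),a,b,x,y,yaw))
best.sort(reverse=True)
seen=[]
for q in best:
  if all(np.hypot(q[3]-s[3],q[4]-s[4])>60 or abs(q[5]-s[5])>20 for s in seen): seen.append(q);print(np.round(q,0))
  if len(seen)>11:break
for n,m in(('low',low),('mid',mid)): cv2.imwrite(f'pics/{n}.png',m*255)
E
```

```text
[  50.   65.   50.  290. -480.  -40.]
[  47.   68.   47.  330. -520.  130.]
[  42.   71.   42.  280. -480.  140.]
[  33.   33.   44.  300. -440.  -70.]
[  32.   32.   39.  280. -500.   30.]
[  28.   28.   30.  330. -150.   50.]
[  24.   24.   35.  330. -500.  -70.]
[  22.   22.   34.  360. -150.  120.]
[ 17.  17. 123. 300. 370. -10.]
[ 17.  17.  90. 310. 370. 170.]
[  15.   15.   17.  340. -460.   20.]
[  14.   15.   14.  310. -120.  -40.]
```

I'll use the patch around (310,-500) with yaw 135°. Lift and move there.

Call:
servo_tool([
  [[0,0,-0.3,0,44],[0,0,-0.6,0,44],[0,0,-0.8,0,44],[0,0,-0.8,0,44],[0,0,-0.8,0,44],[0,0,-0.8,0,44],[0,0,-0.6,0,44],[0,0,-0.3,0,44],[-0.2,-0.13,0,0,44],[-0.4,-0.26,0,0,44],[-0.6,-0.39,0,0,44],[-0.8,-0.52,0,0,44],[-0.8,-0.52,0,0,44],[-0.8,-0.52,0,0,44],[-0.8,-0.52,0,0,44],[-0.8,-0.52,0,0,44],[-0.8,-0.52,0,0,44],[-0.8,-0.52,0,0,44],[-0.8,-0.52,0,0,44],[-0.8,-0.52,0,0,44]],
])

```text
time: 19.75
ee_pos: [502.9, -17.6, 336.5]
orientation: [[-0.082, 0.997, -0.002], [0.997, 0.082, 0.0], [0.001, -0.002, -1.0]]
ft_force: [-0.1, -0.1, -3.2]
opening: 0.558
grasp_force: 60.0
```

Call:
servo_tool([
  [[-0.8,-0.52,0,0,44],[-0.8,-0.52,0,0,44],[-0.8,-0.52,0,0,44],[-0.8,-0.52,0,0,44],[-0.8,-0.52,0,0,44],[-0.8,-0.52,0,0,44],[-0.8,-0.52,0,0,44],[-0.8,-0.52,0,0,44],[-0.8,-0.52,0,0,44],[-0.8,-0.52,0,0,44],[-0.8,-0.52,0,0,44],[-0.8,-0.52,0,0,44],[-0.8,-0.52,0,0,44],[-0.8,-0.52,0,0,44],[-0.8,-0.52,0,0,44],[-0.5,-0.33,0,0,44],[-0.3,-0.2,0,0,44],[-0.1,-0.1,0,0,44],[0,0,0,0,44]],
])

```text
time: 21.65
ee_pos: [284.5, -422.7, 337.7]
orientation: [[-0.082, 0.997, -0.0], [0.997, 0.082, 0.001], [0.001, -0.0, -1.0]]
ft_force: [0.2, 0.6, -4.2]
opening: 0.559
grasp_force: 60.0
```

Call:
servo_tool([
  [[0,0,0,-0.4,44],[0,0,0,-0.9,44],[0,0,0,-0.9,44],[0,0,0,-0.9,44],[0,0,0,-0.9,44],[0,0,0,-0.9,44],[0,0,0,-0.9,44],[0,0,0,-0.6,44],[0,0,0,-0.3,44],[0,0,0,0,44]],
])

```text
time: 22.65
ee_pos: [285.2, -422.0, 338.1]
orientation: [[-0.708, 0.707, 0.0], [0.707, 0.708, 0.0], [-0.0, 0.0, -1.0]]
ft_force: [-1.2, -0.1, -4.1]
opening: 0.559
grasp_force: 60.0
```

```bash
python3 -c "
from h import *
snap('wrist','w9');st();snap('side','s9')
a=cv2.imread('pics/w9.png');b=cv2.imread('pics/s9.png')
cv2.imwrite('pics/m9.png',np.hstack([cv2.resize(a,(400,300)),cv2.resize(b,(400,300))]))"
```

```text
t 22.7 tcp [ 285.2 -422.2  338.1] q [ -69.3   -2.1   93.9    0.    88.2 -114.3] F [-0.3  0.7 -3.4] T [ 0.11 -0.03  0.03] op 0.5601393548485887 g 59.99877691268921
[[-0.707, 0.708, 0.0], [0.708, 0.707, -0.0], [-0.0, 0.0, -1.0]]
```

View pics/m9.png

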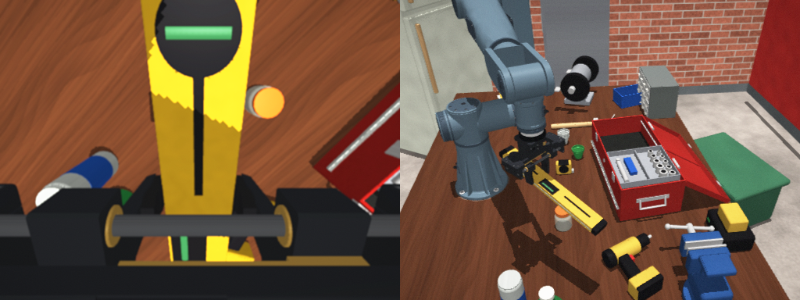

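Call:
servo_tool([
  [[-0.15,-0.4,0.3,0,44],[-0.15,-0.5,0.6,0,44],[-0.15,-0.35,0.8,0,44],[0,0,0.9,0,44],[0,0,0.9,0,44],[0,0,0.9,0,44],[0,0,0.9,0,44],[0,0,0.9,0,44],[0,0,0.9,0,44],[0,0,0.6,0,44],[0,0,0.4,0,44],[0,0,0.2,0,44],[0,0,0.1,0,44],[0,0,0,0,44]],
])

```text
time: 24.15
ee_pos: [267.6, -459.5, 86.3]
orientation: [[-0.706, 0.708, 0.0], [0.708, 0.706, -0.001], [-0.001, -0.0, -1.0]]
ft_force: [0.2, -0.1, -3.6]
opening: 0.556
grasp_force: 60.0
```

Call:
servo_tool([
  [[0,0,0.2,0,44],[0,0,0.15,0,44],[0,0,0.12,0,44],[0,0,0.1,0,44],[0,0,0,0,44]],
])

```text
time: 24.65
ee_pos: [267.5, -458.8, 68.5]
orientation: [[-0.706, 0.708, -0.0], [0.708, 0.706, 0.001], [0.001, 0.0, -1.0]]
ft_force: [0.3, -0.5, -3.3]
opening: 0.56
grasp_force: 60.0
```

Call:
servo_tool([
  [[0,0,0.1,0,44],[0,0,0.1,0,44],[0,0,0,0,44]],
])

```text
time: 24.95
ee_pos: [267.6, -459.3, 62.8]
orientation: [[-0.706, 0.708, 0.0], [0.708, 0.706, -0.001], [-0.001, -0.0, -1.0]]
ft_force: [-0.3, -0.4, -0.8]
opening: 0.561
grasp_force: 60.0
```

Contact: the load on the wrist has dropped. I'll loosen the grip and lower to flat.

Call:
servo_tool([
  [[0,0,0,0,44],[0,0,0.1,0,44],[0,0,0.2,0,44],[0,0,0.25,0,44],[0,0,0.25,0,44],[0,0,0.25,0,44],[0,0,0.25,0,44],[0,0,0.2,0,44],[0,0,0.15,0,44],[0,0,0.1,0,44],[0,0,0,0,44]],
], grip_force=8)

```text
time: 26.05
ee_pos: [267.5, -458.9, 10.1]
orientation: [[-0.706, 0.708, -0.0], [0.708, 0.706, 0.0], [0.0, 0.0, -1.0]]
ft_force: [0.2, 0.3, -2.4]
opening: 0.569
grasp_force: 8.0
```

Call:
servo_tool([
  [[0,0,0.08,0,44],[0,0,0.06,0,44],[0,0,0,0,44],[0,0,0,0,60],[0,0,0,0,70],[0,0,0,0,70],[0,0,0,0,70]],
])

```text
time: 26.75
ee_pos: [267.6, -459.2, 6.4]
orientation: [[-0.706, 0.708, 0.0], [0.708, 0.706, -0.0], [-0.0, -0.0, -1.0]]
ft_force: [-0.1, 0.2, -0.5]
opening: 0.793
grasp_force: 0.0
```

```bash
python3 - <<'E'
from h import *
snap('wrist','w10');snap('top','t10');st();e=np.array(manip.sense()['ee_pos'])
for n in('w10','t10'):
  w=load(n);X=cloud(w);hs=cv2.cvtColor(w['p'],cv2.COLOR_RGB2HSV);yel=(hs[...,0]>18)&(hs[...,0]<35)&(hs[...,1]>120)
  Q=X[yel&(w['d']>0)&(abs(X[...,2]-20)<8)&(np.hypot(X[...,0]-310,X[...,1]+500)<260)];
  if len(Q)>50:
    s=(Q[:,:2]-e[:2])@[-.706,.708];t=(Q[:,:2]-e[:2])@[.708,.706];print(n,len(Q),cv2.minAreaRect(Q[:,:2].astype(np.float32)),'s',np.percentile(s,[0,1,99,100]).round(1),'t',np.percentile(t,[1,99]).round(1),'z',np.polyfit(s,Q[:,2],1).round(3))
E
```

```text
t 26.85 tcp [ 267.6 -459.1    6.3] q [ -72.6   24.   105.9   -0.    50.1 -117.5] F [-0.  -1.2  0.4] T [-0.02 -0.07  0.01] op 0.7933952387338995 g 0.0
[[-0.706, 0.708, 0.0], [0.708, 0.706, -0.0], [-0.0, -0.0, -1.0]]
w10 20828 ((246.64166259765625, -438.74371337890625), (50.288597106933594, 177.98944091796875), 44.866085052490234) s [-59.8 -54.  116.4 118.2] t [-25.   24.1] z [-1.0000e-03  2.0109e+01]
t10 1158 ((353.30352783203125, -507.2174072265625), (234.84458923339844, 419.2464599609375), 77.44950103759766) s [-299.6 -237.4  125.9  128.3] t [-24.2  89. ] z [-0.    19.686]
```

```bash
python3 - <<'E'
from h import *
e=np.array([267.6,-459.1])
w=load('t10');X=cloud(w);Q=X[(w['d']>0)&(abs(X[...,2]-20)<8)&(np.hypot(X[...,0]-310,X[...,1]+500)<330)]
s=(Q[:,:2]-e)@[-.706,.708];t=(Q[:,:2]-e)@[.708,.706];k=abs(t)<22
print(np.histogram(s[k],bins=np.arange(-300,200,10)));print(s[k].min(),s[k].max())
E
```

```text
(array([ 0,  0,  0,  0,  5, 46, 42, 44, 45, 40, 44, 43, 42, 41, 42, 42, 44,
       44, 43, 44, 41, 43, 43, 46, 42, 37,  5, 20, 23, 25,  0,  5, 28, 30,
       26, 23, 23, 20, 34, 37, 41, 43, 36, 43, 24,  0,  0,  0,  0]), array([-300, -290, -280, -270, -260, -250, -240, -230, -220, -210, -200,
       -190, -180, -170, -160, -150, -140, -130, -120, -110, -100,  -90,
        -80,  -70,  -60,  -50,  -40,  -30,  -20,  -10,    0,   10,   20,
         30,   40,   50,   60,   70,   80,   90,  100,  110,  120,  130,
        140,  150,  160,  170,  180,  190]))
-251.99486125943122 146.43846258973326
```

Call:
servo_tool([
  [[-0.2,0,0,0,70],[-0.4,0,0,0,70],[-0.5,0,0,0,70],[-0.4,0,0,0,70],[-0.2,0,0.03,0,70],[-0.07,0,0.03,0,70],[0,0,0,0,44],[0,0,0,0,44],[0,0,0,0,44],[0,0,0,0,44],[0,0,0,0,44]],
], grip_force=60)

```text
time: 27.95
ee_pos: [304.7, -496.2, 4.3]
orientation: [[-0.706, 0.708, -0.0], [0.708, 0.706, 0.001], [0.001, 0.0, -1.0]]
ft_force: [-0.4, 0.5, -0.1]
opening: 0.561
grasp_force: 60.0
```

Call:
servo_tool([
  [[0,0,-0.1,0,44],[0,0,-0.3,0,44],[0,0,-0.5,0,44],[0,0,-0.7,0,44],[0,0,-0.8,0,44],[0,0,-0.9,0,44],[0,0,-0.9,0,44],[0,0,-0.9,0,44],[0,0,-0.9,0,44],[0,0,-0.9,0,44],[0,0,-0.9,0,44],[0,0,-0.9,0,44],[0,0,-0.9,0,44],[0,0,-0.6,0,44],[0,0,-0.4,0,44],[0,0,-0.2,0,44],[0,0,-0.1,0,44],[0,0,0,0,44],[0,0,0,0,44]],
])

```text
time: 29.85
ee_pos: [304.9, -496.2, 330.3]
orientation: [[-0.706, 0.708, -0.001], [0.708, 0.706, 0.002], [0.002, 0.001, -1.0]]
ft_force: [0.3, -0.5, -3.3]
opening: 0.562
grasp_force: 60.0
```

```bash
python3 - <<'E'
from h import *
snap('wrist','w11');snap('top','t11');snap('side','s11');st();e=np.array(manip.sense()['ee_pos'])
w=load('w11');X=cloud(w);hs=cv2.cvtColor(w['p'],cv2.COLOR_RGB2HSV);yel=(hs[...,0]>18)&(hs[...,0]<35)&(hs[...,1]>120)
Q=X[yel&(w['d']>0)&(abs(X[...,2]-e[2]-15)<30)];s=(Q[:,:2]-e[:2])@[-.706,.708];t=(Q[:,:2]-e[:2])@[.708,.706]
print(len(Q),s.min(),s.max(),'pitch',np.degrees(np.arctan(np.polyfit(s,Q[:,2],1)[0])),np.median(Q[:,2]))
a=cv2.imread('pics/t11.png');b=cv2.imread('pics/s11.png')
cv2.imwrite('pics/m11.png',np.hstack([cv2.resize(a,(400,300)),cv2.resize(b,(400,300))]))
E
```

```text
t 30.0 tcp [ 304.9 -496.3  330.5] q [ -70.1    7.9   84.3    0.    87.9 -115. ] F [ 0.  -0.5 -3.6] T [-0.01 -0.12  0.02] op 0.5608709111300443 g 59.998950362205505
[[-0.706, 0.708, -0.001], [0.708, 0.706, 0.002], [0.001, 0.001, -1.0]]
25355 -57.063561939277264 117.67393993608793 pitch -0.0013843683195565839 346.1257533242391
```

View pics/m11.png

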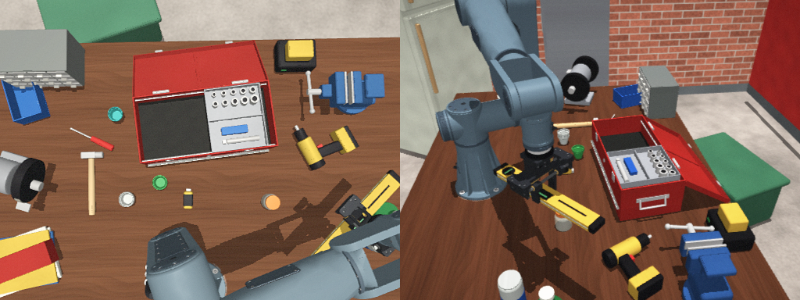

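The level is horizontal, its underside is about 325 mm up, the cups are nested and everything else is where it was.

```bash
python3 -c "
from plant import manip
print(manip.hand_in())"
```

```text
the job is handed in; nothing more can be done
None
```

I handed the job in at about 30 s: the cup is nested upright in its twin, and the level came out free end first and is held horizontal about 16 cm above the rim. To level it I set it flat on a clear patch of bench and regripped it at its middle. The images showed no shift of the tray or other items, but the hand-in gave no verdict.

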